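# Put the coffee jar away in the push-to-open drawer

### The arm

A 6-joint arm with a two-finger parallel gripper is mounted at the origin on a cart in front of the work surface, level with it; the furniture and walls round the work are solid. World frame = base frame: x ahead of the robot, y to its left, z up, the work surface at z = 0. Lengths are in m, angles in rad, forces in N, time in s.
With the tool pointing down it reaches from about 0.425 to 0.95 m from the base axis. Payload 3.5 kg.
Tool frame: the origin (TCP) lies on the mounting face of the last link; the fingertips stand 173 mm ahead of it and the grasp point (between the pads) lies 155 mm ahead of it; y points along the fingers, x is the direction in which the jaws open and shut, and the axes are right-handed (so a half turn about y gives the same grasp; the last joint's range is limited). The gripper opens to 85 mm and grips with 20 to 120 N. Pads are 22 mm wide; open, the fingers measure 114 mm over their backs; the gripper's body (76 mm by 85 mm) begins 54 mm behind the grasp point. The pads swing forward as they close: fully open they stand 13 mm farther back than shut.
Start: joints at [1.045, 0.286, 1.577, -0, 1.279, -0.15], TCP at [0.248, 0.628, 0.405] pointing down, gripper open.
Joint ranges: [-2.77, 2.77], [-0.9, 2.22], [0.21, 2.48], [-1.53, 4.67], [0.24, 2.81], [-2.84, 2.84]. Speed limits (rad/s): [2.79, 2.79, 3.14, 3.14, 3.14, 3.14].

### API

Orientations are given as a unit quaternion [x, y, z, w].
In Python, from cell import read_state, imaging, sign_off gives the robot as it stands.
- The arm moves only by the tool apply_moves, never from a script. Its arguments are lists of equal length, an entry for each row: "translation": the shift along the tool's x, y, z in mm, a list of three; "turn": the turn about the tool's y in rad. A call has 1 to 12 rows; each row is the pose to reach, as a shift and turn from the pose commanded when the call began, along the tool's axes at that moment; what a row does not reach only later rows make up. A row lasts 1/8 s, in which the tool goes at most 62.5 mm and 10.7 degrees, less where a joint would pass 70% of its speed; a pose out of reach is approached as far as the arm can. A call with a gripper value outside its range is refused whole. "claw" is the opening, from -1 (shut) to 1 (fully open), set as the call begins (left out, the last holds). The fingers move at their own pace and stop on an object; the grip force is fixed at half the most. Time passes only in rows, so rows that repeat a pose let the fingers close. It gives the time, the measured TCP pose, the force and the opening at its end, in the units of the state.
- read_state(): the state, without advancing time (a new reading comes with each control period).
- imaging.capture(name): name is "side" or "top"; returns the picture (480x640x3 uint8, red, green, blue); there is no depth.
- imaging.camera_model(name): a dict with "fx", "fy", "cx", "cy" (pixels), "world_to_cam" (4x4, takes a point from world to camera coordinates). Camera axes: x right, y down, z forward; pixel columns grow to the right and rows downward; lengths in m; the calibration is good to about 2 mm. A picture is of the moment at which its call begins. camera_model takes no time and is no camera call.
- sign_off(): hands the job in, once; it reports no verdict.
The state is a dict: "time": time; "joint_pos": joint angles; "joint_velocities": joint speeds; "tau": joint torques, N m; "tcp_pos": TCP position; "tool_rot": TCP orientation; "wrist_force": force on the tool from outside, world axes, zero at the start; "torque": the same for the moment, N m; "grip_width": opening from 0.0 (shut) to 1.0 (fully open).
Only numpy, scipy, OpenCV 4.12 (cv2) and the standard library are available. Lean on these libraries where they do the work, as an engineer would, in place of code of your own. Each camera call takes 0.05 s, during which the arm holds its last target.

### The job

Put the small coffee jar (the one with the cream-coloured cap) away in the green-fronted, handleless push-to-open drawer: press the front in gently until its touch latch lets go and the drawer springs ajar, open it, and set the jar upright inside without dropping it. Then gently press the drawer shut again until the latch catches, so that it stays closed when you take your hand away, and leave everything else standing where it is.

Things in the scene. Friction and masses are not known exactly. Their poses are not given: they have to be found in the camera images.
- drawer (a joint): Drawer slide, m: 0 to 0.002 latched, grows as it comes out, stop at 0.15; negative when pressed in past latched. Push-push latch: to let go, and again to catch, press 9 to 23 mm past latched, then release; the depth differs each start and is hidden. Freed, it springs out to about 0.046 and rests; from there it slides with 1 N of drag and stays where left. Too shallow a press changes nothing.
- front_face (a point): Centre of the outer face of the green drawer front, a flat upright panel 190 wide, 132 high, 14 mm thick; moves with the drawer. x axis level, into the box (press along +x; it opens along -x); y to the left along the width, z up. The free top edge, 66 mm above, can be pinched from above, one finger before and one behind it (72 mm of room behind when ajar).
- drawer_floor (a point): Point on the drawer's inner floor, moving with it: 94 mm behind the outer face of the front (80 mm behind the panel's back), midway across. Axes as front_face. The tray is 160 long (x) by 148 mm wide (y) inside; its side and back walls rise 47 mm above the floor, the front panel 109 mm.
- carcass: Light wooden drawer box, fixed, 180 (x) x 190 x 140 mm high; origin at its foot on the board (18 mm above the stove), midway across, 95 mm behind its open face, x to its back. The latched panel stands 26 mm before that face, its top 2 mm below the box's. Press feel: ejector spring 3 N ajar, 7 N latched, 9 N deep; just past the depth needed a hard buffer (20 N/mm) stops it. Press to 15-22 N; over 35 N is rough.
- jar_coffee_mid (a point): Centre, half-way up, of the coffee jar: a round dark-brown jar 45 mm in diameter (cap 40 mm, the top 15 mm) and 92 mm high with a cream cap, about 0.16 kg, loose, upright on the board; z is its axis. It can be gripped round the body from any side.
- jar_cumin_mid (a point): Bystander: centre of a round spice jar with dark grey cap and mustard-brown contents, 43 mm in diameter, 108 mm high, loose.
- jar_paprika_mid (a point): Bystander: centre of a round spice jar with black cap and orange-red contents, 43 mm in diameter, 115 mm high, loose.
- pepper_mill_mid (a point): Bystander: centre of a brown wooden pepper mill, 58 mm in diameter, 150 mm high, loose.
- tea_box_mid (a point): Bystander: centre of a black tea carton, 71 x 73 x 81 mm, loose.
- mug_mid (a point): Bystander: centre of a white mug with green spots, 90 mm across (122 with the handle), 105 mm high, loose.
- jar_coffee: The same coffee jar; origin at the centre of its underside.

How it is judged:
By the outcome, as a careful person would: the job done as asked, in the order asked, and still so for the second after the job is handed in, with the robot touching nothing.
It also fails if it takes over 67 s, if anything falls off the work surface, if the arm or the gripper's body presses on something with over 40 N, if the wrist force passes 120 N, or if a joint passes its speed limit or range.

## Working session

There is one attempt and no reset: what is moved stays moved. The work goes in short steps, Python scripts to look and compute and a tool call to move; the robot and the scene stay as the last step left them, time stands still between calls to the robot, and variables do not carry over. Pictures are saved under pics/ and viewed, and the job is handed in when it is done.

Besides the shell and the picture viewer there is one more tool, called after "Request:" by a JSON object that holds its "api" and its "payload". apply_moves: Moves the arm, as the interface text tells. Its arguments: {"type":"object","properties":{"translation":{"type":"array"},"turn":{"type":"array"},"claw":{"type":"number"}},"required":["translation","turn"]}

```bash
mkdir -p pics
python3 - <<'E'
from cell import read_state, imaging
import cv2,json
s=read_state()
print(s)
for n in("side","top"):
    im=imaging.capture(n); cv2.imwrite(f"pics/{n}0.png",im[:,:,::-1]); m=imaging.camera_model(n); print(n,m)
E
```

```text
{'time': 0.0, 'joint_pos': array([ 1.04500434e+00,  2.87219896e-01,  1.57820156e+00,  1.31430193e-06,
        1.27858099e+00, -1.50025835e-01]), 'joint_velocities': array([ 4.60156561e-04,  1.14912931e-03, -5.07540901e-04,  1.19186587e-03,
        9.39462079e-05, -8.96546531e-04]), 'tau': array([ 7.43411620e-04, -4.05990100e+01, -2.92622155e+01, -6.05983359e-05,
        5.95812657e-03, -3.00213166e-06]), 'tcp_pos': array([0.24757671, 0.62768869, 0.40329721]), 'tool_rot': array([ 0.58495865,  0.3970424 , -0.39857898, -0.58422214]), 'wrist_force': array([0.18788728, 0.18451356, 0.40471111]), 'torque': array([-0.012978  , -0.00954786,  0.03696774]), 'grip_width': 1.0029900584435225}
side {'fx': 512.3288456711806, 'fy': 512.3288456711806, 'cx': 323.76477003164774, 'cy': 233.2928086516852, 'world_to_cam': array([[-0.70107   , -0.71301886, -0.01024484,  0.30620994],
       [-0.55121122,  0.55097668, -0.62657074,  0.41800138],
       [ 0.45240142, -0.43362288, -0.77929722,  0.80974637],
       [ 0.        ,  0.        ,  0.        ,  1.        ]])}
top {'fx': 470.09112620864545, 'fy': 470.09112620864545, 'cx': 316.7643616638899, 'cy': 248.278560259139, 'world_to_cam': array([[ 0.00154748, -0.99998542,  0.00517425, -0.10251613],
       [-0.99675656, -0.00195876, -0.08045194,  0.53043234],
       [ 0.0804609 , -0.00503297, -0.99674506,  0.9148441 ],
       [ 0.        ,  0.        ,  0.        ,  1.        ]])}
```

View pics/side0.png

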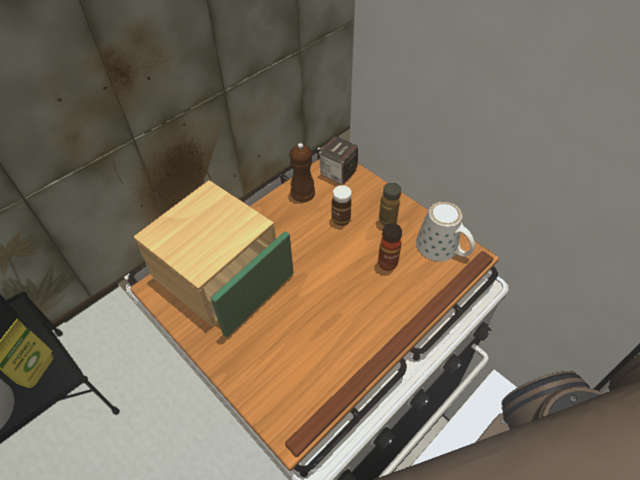

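View pics/top0.png

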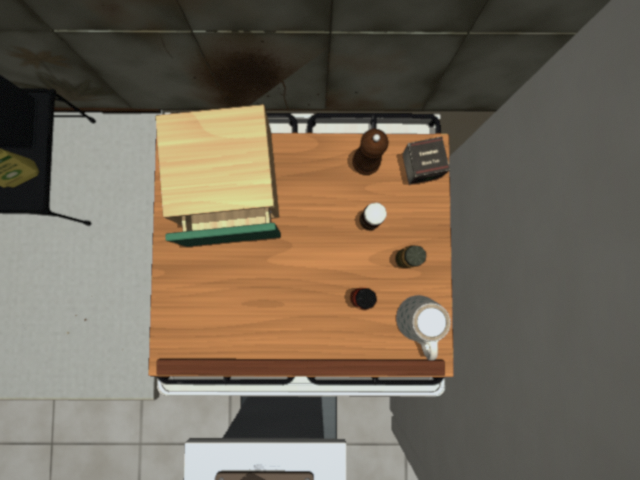

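```bash
cat > h.py <<'E'
import numpy as np,cv2
from cell import read_state, imaging
from scipy.spatial.transform import Rotation as Rn
def ray(n,u,v,z):
    m=imaging.camera_model(n);W=m["world_to_cam"];R=W[:3,:3];t=W[:3,3]
    d=R.T@np.array([(u-m["cx"])/m["fx"],(v-m["cy"])/m["fy"],1]);c=-R.T@t
    return c+d*(z-c[2])/d[2]
def proj(n,p):
    m=imaging.camera_model(n);W=m["world_to_cam"];q=W[:3,:3]@np.array(p)+W[:3,3]
    return np.array([m["fx"]*q[0]/q[2]+m["cx"],m["fy"]*q[1]/q[2]+m["cy"]])
def green(im):
    h=cv2.cvtColor(im,cv2.COLOR_RGB2HSV)
    return cv2.inRange(h,(65,90,20),(90,255,255))
E
python3 - <<'E'
from h import *
s=read_state();R=Rn.from_quat(s["tool_rot"]).as_matrix();print(R.round(3))
for n in("top","side"):
    im=cv2.imread(f"pics/{n}0.png")[:,:,::-1].copy()
    for nm,mk in(("green",green(im)),("white",cv2.inRange(cv2.cvtColor(im,cv2.COLOR_RGB2HSV),(0,0,190),(40,60,255))),("dark",cv2.inRange(im,(0,0,0),(70,55,50)))):
        k,l,st,c=cv2.connectedComponentsWithStats(mk)
        for i in range(1,k):
            if st[i,4]>80 and 120<c[i][0]<480 and 100<c[i][1]<380: print(n,nm,st[i],c[i].round(1), ray(n,*c[i],0.110).round(3) )
    cn=max(cv2.findContours(green(im),0,1)[0],key=cv2.contourArea); print(cv2.approxPolyDP(cn,2,True)[:,0].tolist())
    if n=="top":crop=im[90:260,140:290]
    else: crop=im[170:350,120:310]
    cv2.imwrite(f"pics/crop_{n}.png",cv2.resize(crop,None,fx=3,fy=3)[:,:,::-1])
im=cv2.imread("pics/top0.png");cv2.imwrite("pics/crop_jars.png",cv2.resize(im[110:360,330:460],None,fx=2.3,fy=2.3))
E
```

```text
[[ 0.367 -0.001 -0.93 ]
 [ 0.93  -0.002  0.367]
 [-0.002 -1.     0.   ]]
top green [ 167  224  112   21 1332] [224.5 234.5] [0.548 0.066 0.11 ]
top white [270 124  21   9 162] [280.7 128.1] [ 0.745 -0.034  0.11 ]
top white [314 124  54   9 467] [340.4 128. ] [ 0.746 -0.144  0.11 ]
top white [378 124  51  10 399] [403.3 128.3] [ 0.746 -0.26   0.11 ]
top dark [409 171  38  13 232] [426.5 177.2] [ 0.654 -0.302  0.11 ]
top dark [359 212  19  18 134] [365.9 222.9] [ 0.57 -0.19  0.11]
top dark [172 228 108  19 758] [229.5 238.3] [0.541 0.056 0.11 ]
top dark [395 246  19  22 210] [402.6 258.4] [ 0.506 -0.256  0.11 ]
top dark [350 289  26  20 416] [362.9 298. ] [ 0.434 -0.184  0.11 ]
[[273, 224], [168, 234], [167, 239], [184, 244], [274, 236], [278, 235]]
side green [212 269  32  31 120] [226.  286.5] [0.572 0.115 0.11 ]
side white [430 209  32  18  92] [444.8 220.9] [ 0.386 -0.292  0.11 ]
side white [ 361  281  142  156 1681] [433.7 355. ] [ 0.223 -0.046  0.11 ]
side dark [ 140  143   67   72 2463] [176.7 175. ] [0.877 0.014 0.11 ]
side dark [ 241  147   79   55 1016] [295.  178.1] [ 0.688 -0.161  0.11 ]
side dark [343 148  15  36 279] [349.7 166. ] [ 0.63  -0.272  0.11 ]
side dark [332 199  19  10 110] [341.2 204.5] [ 0.564 -0.177  0.11 ]
side dark [333 209  17  13 136] [342.1 215.6] [ 0.542 -0.157  0.11 ]
side dark [383 218  19  25 308] [391.6 232.2] [ 0.443 -0.195  0.11 ]
side dark [128 262  17  23 125] [134.5 273.4] [0.716 0.218 0.11 ]
side dark [411 266  87  94 556] [455.  315.6] [ 0.243 -0.131  0.11 ]
[[243, 269], [212, 298], [216, 299], [223, 293], [220, 293], [221, 290], [226, 290], [233, 278], [236, 280], [236, 276], [243, 274]]
```

View pics/crop_top.png

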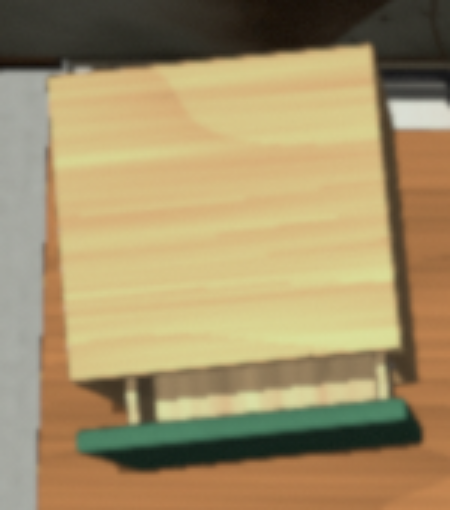

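View pics/crop_jars.png

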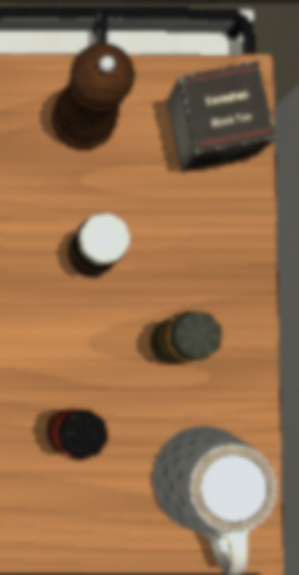

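Run:
```python
from h import *
P=lambda u,v,z:ray("top",u/3+140,v/3+90,z)
fl,fr,nr,nl=[P(*p,0.158) for p in((48,78),(372,44),(400,348),(70,380))]
print("box",fl,fr,nr,nl,np.linalg.norm(fl-fr),np.linalg.norm(nl-nr),np.linalg.norm(nl-fl))
for a,b in((fl,fr),(nl,nr)): d=a-b;print("yaw",np.degrees(np.arctan2(-d[0],d[1])))
for a,b in((nl,fl),(nr,fr)): d=b-a;print("yaw",np.degrees(np.arctan2(d[1],d[0])))
bl,br,gl,gr=[P(*p,0.156) for p in((78,433),(405,400),(80,452),(408,418))]
print("panel",bl,br,gl,gr,np.linalg.norm(bl-br))
d=bl-br;print("yaw",np.degrees(np.arctan2(-d[0],d[1])),(bl+br)/2,(gl+gr)/2,(nl+nr)/2)
J=lambda u,v,z:ray("top",u/2.3+330,v/2.3+110,z)
print("coffee",J(104,239,0.110),"cumin",J(198,334,.126),"papr",J(84,434,.133),"mill",J(104,75,.165),"mug",J(232,488,.123))
for u,v in((205,68),(258,64),(272,145),(188,160)):print("tea",J(u,v,.099))
```

```text
box [0.74963369 0.17878919 0.158     ] [ 0.77056242 -0.00853435  0.158     ] [ 0.59210425 -0.02639771  0.158     ] [0.57324115 0.16117108 0.158     ] 0.18848904376294726 0.18851490126352174 0.1772702110413012
yaw 6.374934885590494
yaw 5.742716031262002
yaw 5.703791969513914
yaw 5.71616961936022
panel [0.54313622 0.15643094 0.156     ] [ 0.56246775 -0.02934192  0.156     ] [0.53228121 0.1549998  0.156     ] [ 0.55213312 -0.03114117  0.156     ] 0.18677596652671627
yaw 5.940819905196343 [0.55280199 0.06354451 0.156     ] [0.54220717 0.06192931 0.156     ] [0.5826727  0.06738669 0.158     ]
coffee [ 0.58627813 -0.20716008  0.11      ] cumin [ 0.51021604 -0.27680328  0.126     ] papr [ 0.43376351 -0.18775469  0.133     ] mill [ 0.70141521 -0.20102866  0.165     ] mug [ 0.39266032 -0.30161517  0.123     ]
tea [ 0.72803332 -0.29168376  0.099     ]
tea [ 0.73148673 -0.33476223  0.099     ]
tea [ 0.6647591  -0.34472984  0.099     ]
tea [ 0.65229999 -0.27677767  0.099     ]
```

View pics/crop_side.png

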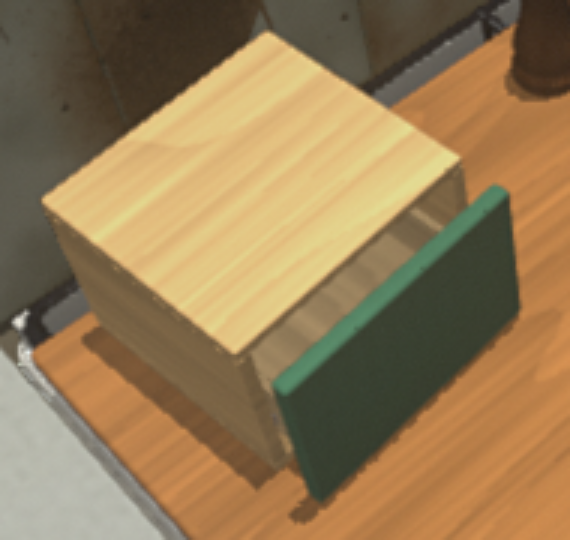

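```bash
cat >> h.py <<'E'
YAW=np.radians(5.8)
EX=np.array([np.cos(YAW),np.sin(YAW),0]);EY=np.array([-np.sin(YAW),np.cos(YAW),0])
FACE=np.array([0.5425,0.0625,0.09])
def go(g,yaw=np.pi/2+YAW):
    "grasp point world -> shift mm, turn in the tool frame"
    s=read_state();R=Rn.from_quat(s["tool_rot"]).as_matrix();p=s["tcp_pos"]
    t=np.array(g)+[0,0,.155]
    a=np.arctan2(R[1,0],R[0,0]); d=-(yaw-a); d=(d+np.pi)%(2*np.pi)-np.pi
    print("t",round(s["time"],2),"shift",(R.T@(t-p)*1000).round(1),"turn",round(d,3),"radius",np.hypot(*t[:2]).round(3))
E
python3 -c "
from h import *
p=FACE-0.035*EX;go([p[0],p[1],.118])"
```

```text
t 0.1 shift [-433.3  131.3 -450.7] turn -0.477 radius 0.511
```

Request:
{"api": "apply_moves", "payload": {"translation": [[-36,0,-38],[-72,0,-75],[-108,0,-113],[-144,0,-150],[-181,0,-188],[-217,0,-225],[-253,0,-263],[-289,0,-300],[-325,0,-338],[-361,0,-376],[-397,0,-413],[-433,0,-451]], "turn": [-0.04,-0.08,-0.12,-0.16,-0.2,-0.24,-0.28,-0.32,-0.36,-0.4,-0.44,-0.477], "claw": -1}}

```text
time: 1.6
tcp_pos: [0.5085, 0.058, 0.4044]
tool_rot: [-0.474, -0.525, 0.525, 0.474]
wrist_force: [-0.2, 0.2, 0.9]
grip_width: -0.003
```

```bash
python3 -c "
from h import *
p=FACE-0.035*EX;go([p[0],p[1],.118]);s=read_state();print(s['joint_pos'],s['grip_width'],s['wrist_force'])"
```

```text
t 1.6 shift [  1.  131.4   0.7] turn 0.001 radius 0.511
[-8.49713358e-02 -7.76810356e-02  1.97232192e+00  1.98118836e-04
  1.24737968e+00 -1.75813888e+00] -0.003171323741791071 [-0.19830227  0.1539863   0.88908773]
```

Request:
{"api": "apply_moves", "payload": {"translation": [[0,44,0],[0,88,0],[0,131,0],[0,131,-8],[0,131,-16],[0,131,-16]], "turn": [0,0,0,0,0,0]}}

```text
time: 2.35
tcp_pos: [0.526, 0.0612, 0.2765]
tool_rot: [0.475, 0.526, -0.524, -0.473]
wrist_force: [-0.6, -0.4, -0.1]
grip_width: -0.003
```

Run:
```python
from h import *
for n in("side","top"):
    im=imaging.capture(n); c=im[120:340,100:340]; cv2.imwrite(f"pics/p1_{n}.png",cv2.resize(c,None,fx=2,fy=2)[:,:,::-1])
a=cv2.imread("pics/p1_side.png");b=cv2.imread("pics/p1_top.png");cv2.imwrite("pics/p1.png",cv2.resize(cv2.hconcat([a,b]),None,fx=.82,fy=.82))
```

```text
(no output)
```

View pics/p1.png

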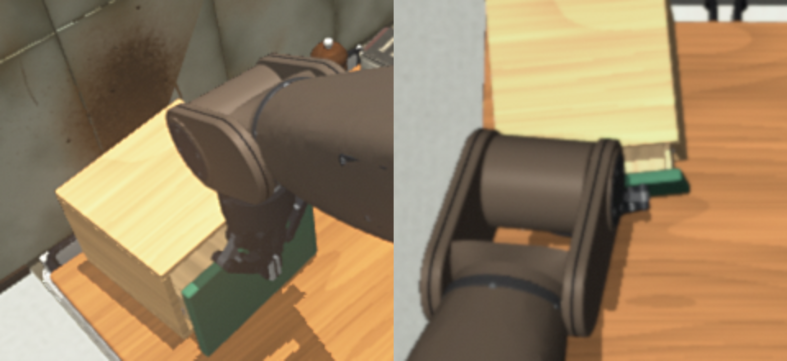

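The fingers stand just in front of the green panel, near the middle of its width. I'll press in small steps.

Request:
{"api": "apply_moves", "payload": {"translation": [[0,0,-2],[0,0,-4],[0,0,-6],[0,0,-6]], "turn": [0,0,0,0]}}

```text
time: 2.95
tcp_pos: [0.5298, 0.0619, 0.2734]
tool_rot: [-0.473, -0.524, 0.525, 0.475]
wrist_force: [-3.7, 1.0, 1.2]
grip_width: -0.004
```

Request:
{"api": "apply_moves", "payload": {"translation": [[0,0,-1],[0,0,-2],[0,0,-3],[0,0,-3]], "turn": [0,0,0,0]}}

```text
time: 3.45
tcp_pos: [0.5321, 0.0622, 0.273]
tool_rot: [-0.472, -0.523, 0.526, 0.475]
wrist_force: [-8.3, -0.4, 3.1]
grip_width: -0.002
```

Request:
{"api": "apply_moves", "payload": {"translation": [[0,0,-1],[0,0,-2],[0,0,-3],[0,0,-4],[0,0,-4]], "turn": [0,0,0,0,0]}}

```text
time: 4.08
tcp_pos: [0.5359, 0.0627, 0.2729]
tool_rot: [-0.472, -0.523, 0.527, 0.476]
wrist_force: [-8.5, -0.1, 3.5]
grip_width: 0.001
```

Request:
{"api": "apply_moves", "payload": {"translation": [[0,0,-1],[0,0,-2],[0,0,-2]], "turn": [0,0,0]}}

```text
time: 4.45
tcp_pos: [0.5378, 0.0629, 0.2728]
tool_rot: [-0.472, -0.523, 0.527, 0.476]
wrist_force: [-7.3, -0.3, 3.2]
grip_width: -0.001
```

Request:
{"api": "apply_moves", "payload": {"translation": [[0,0,-0.5],[0,0,-1],[0,0,-1.5],[0,0,-1.5]], "turn": [0,0,0,0]}}

```text
time: 4.95
tcp_pos: [0.5393, 0.0631, 0.2728]
tool_rot: [-0.472, -0.523, 0.527, 0.476]
wrist_force: [-8.7, -0.1, 3.3]
grip_width: -0.002
```

Request:
{"api": "apply_moves", "payload": {"translation": [[0,0,-0.5],[0,0,-1],[0,0,-1]], "turn": [0,0,0]}}

```text
time: 5.32
tcp_pos: [0.5402, 0.0632, 0.2728]
tool_rot: [-0.472, -0.523, 0.527, 0.476]
wrist_force: [-8.4, -0.1, 4.2]
grip_width: 0.003
```

Request:
{"api": "apply_moves", "payload": {"translation": [[0,0,-0.5],[0,0,-1],[0,0,-1]], "turn": [0,0,0]}}

```text
time: 5.7
tcp_pos: [0.5412, 0.0633, 0.2728]
tool_rot: [-0.472, -0.523, 0.527, 0.476]
wrist_force: [-9.3, -0.6, 4.1]
grip_width: 0.003
```

Request:
{"api": "apply_moves", "payload": {"translation": [[0,0,-0.5],[0,0,-1],[0,0,-1]], "turn": [0,0,0]}}

```text
time: 6.08
tcp_pos: [0.5422, 0.0634, 0.2728]
tool_rot: [-0.472, -0.523, 0.527, 0.476]
wrist_force: [-9.3, 0.3, 4.2]
grip_width: 0.001
```

Request:
{"api": "apply_moves", "payload": {"translation": [[0,0,-0.5],[0,0,-1],[0,0,-1]], "turn": [0,0,0]}}

```text
time: 6.45
tcp_pos: [0.5432, 0.0635, 0.2728]
tool_rot: [-0.472, -0.523, 0.527, 0.476]
wrist_force: [-9.0, 0.5, 4.3]
grip_width: -0.003
```

Request:
{"api": "apply_moves", "payload": {"translation": [[0,0,-0.5],[0,0,-1],[0,0,-1]], "turn": [0,0,0]}}

```text
time: 6.82
tcp_pos: [0.5441, 0.0636, 0.2728]
tool_rot: [-0.472, -0.523, 0.527, 0.476]
wrist_force: [-9.6, 0.3, 4.4]
grip_width: 0.003
```

Request:
{"api": "apply_moves", "payload": {"translation": [[0,0,-0.5],[0,0,-1],[0,0,-1]], "turn": [0,0,0]}}

```text
time: 7.2
tcp_pos: [0.5451, 0.0637, 0.2728]
tool_rot: [-0.472, -0.523, 0.527, 0.476]
wrist_force: [-10.7, -0.8, 4.0]
grip_width: -0.001
```

Request:
{"api": "apply_moves", "payload": {"translation": [[0,0,-0.5],[0,0,-1],[0,0,-1]], "turn": [0,0,0]}}

```text
time: 7.58
tcp_pos: [0.5461, 0.0638, 0.2728]
tool_rot: [-0.472, -0.523, 0.527, 0.476]
wrist_force: [-10.0, -0.7, 4.5]
grip_width: -0.0
```

Request:
{"api": "apply_moves", "payload": {"translation": [[0,0,-0.5],[0,0,-1],[0,0,-1]], "turn": [0,0,0]}}

```text
time: 7.95
tcp_pos: [0.5471, 0.0639, 0.2728]
tool_rot: [-0.472, -0.523, 0.527, 0.476]
wrist_force: [-10.7, 0.3, 4.7]
grip_width: 0.002
```

Request:
{"api": "apply_moves", "payload": {"translation": [[0,0,-0.5],[0,0,-1],[0,0,-1]], "turn": [0,0,0]}}

```text
time: 8.32
tcp_pos: [0.5481, 0.064, 0.2728]
tool_rot: [-0.472, -0.523, 0.527, 0.476]
wrist_force: [-10.6, 0.3, 4.8]
grip_width: 0.004
```

Request:
{"api": "apply_moves", "payload": {"translation": [[0,0,-0.5],[0,0,-1],[0,0,-1]], "turn": [0,0,0]}}

```text
time: 8.7
tcp_pos: [0.549, 0.0641, 0.2728]
tool_rot: [-0.471, -0.523, 0.527, 0.476]
wrist_force: [-10.3, -1.3, 4.9]
grip_width: -0.004
```

Request:
{"api": "apply_moves", "payload": {"translation": [[0,0,-0.5],[0,0,-1],[0,0,-1]], "turn": [0,0,0]}}

```text
time: 9.07
tcp_pos: [0.5496, 0.0642, 0.2726]
tool_rot: [-0.471, -0.523, 0.528, 0.476]
wrist_force: [-11.6, -0.8, 6.0]
grip_width: -0.0
```

Request:
{"api": "apply_moves", "payload": {"translation": [[0,0,-0.5],[0,0,-1],[0,0,-1]], "turn": [0,0,0]}}

```text
time: 9.45
tcp_pos: [0.5503, 0.0643, 0.2725]
tool_rot: [-0.47, -0.522, 0.528, 0.477]
wrist_force: [-14.4, -1.2, 6.8]
grip_width: -0.003
```

Request:
{"api": "apply_moves", "payload": {"translation": [[0,0,-0.5],[0,0,-1],[0,0,-1]], "turn": [0,0,0]}}

```text
time: 9.82
tcp_pos: [0.5508, 0.0645, 0.2721]
tool_rot: [-0.47, -0.522, 0.529, 0.477]
wrist_force: [-16.7, -1.0, 7.1]
grip_width: 0.002
```

Request:
{"api": "apply_moves", "payload": {"translation": [[0,0,-0.5],[0,0,-1],[0,0,-1]], "turn": [0,0,0]}}

```text
time: 10.2
tcp_pos: [0.5514, 0.0645, 0.2721]
tool_rot: [-0.469, -0.521, 0.529, 0.478]
wrist_force: [-19.6, -0.8, 10.1]
grip_width: 0.003
```

Request:
{"api": "apply_moves", "payload": {"translation": [[0,0,8],[0,0,20],[0,0,35],[0,0,50],[0,0,65],[0,0,80],[0,0,90],[0,0,90]], "turn": [0,0,0,0,0,0,0,0]}}

```text
time: 11.2
tcp_pos: [0.4644, 0.0552, 0.2738]
tool_rot: [0.474, 0.525, -0.524, -0.474]
wrist_force: [1.0, -0.2, 0.5]
grip_width: -0.002
```

Run:
```python
from h import *
for n in("side","top"):
    im=imaging.capture(n); c=im[120:340,100:340]; cv2.imwrite(f"pics/p2_{n}.png",cv2.resize(c,None,fx=2,fy=2)[:,:,::-1])
a=cv2.imread("pics/p2_side.png");b=cv2.imread("pics/p2_top.png");cv2.imwrite("pics/p2.png",cv2.resize(cv2.hconcat([a,b]),None,fx=.82,fy=.82))
```

```text
(no output)
```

View pics/p2.png

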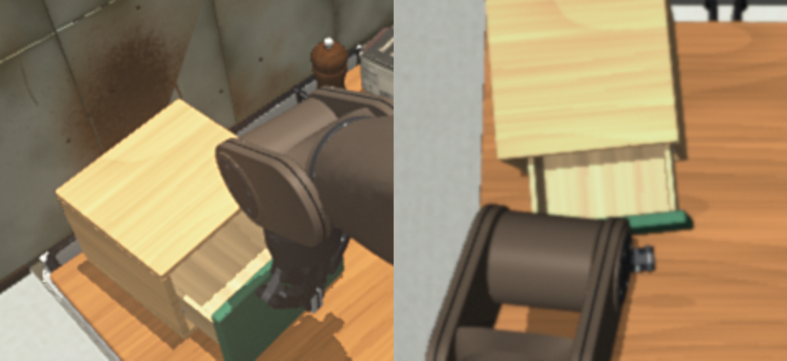

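Request:
{"api": "apply_moves", "payload": {"translation": [[0,-40,0],[0,-80,0],[0,-80,-37],[0,-80,-75],[0,-80,-75],[0,-40,-75],[0,-2,-75],[0,-2,-75]], "turn": [0,0,0,0,0,0,0,0]}}

```text
time: 12.3
tcp_pos: [0.5378, 0.0629, 0.2722]
tool_rot: [-0.472, -0.523, 0.527, 0.476]
wrist_force: [-0.6, 0.5, 0.1]
grip_width: 0.002
```

Run:
```python
from h import *
for n in("side","top"):
    im=imaging.capture(n); c=im[120:340,100:340]; cv2.imwrite(f"pics/p3_{n}.png",cv2.resize(c,None,fx=2,fy=2)[:,:,::-1])
a=cv2.imread("pics/p3_side.png");b=cv2.imread("pics/p3_top.png");cv2.imwrite("pics/p3.png",cv2.resize(cv2.hconcat([a,b]),None,fx=.82,fy=.82))
```

```text
(no output)
```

View pics/p3.png

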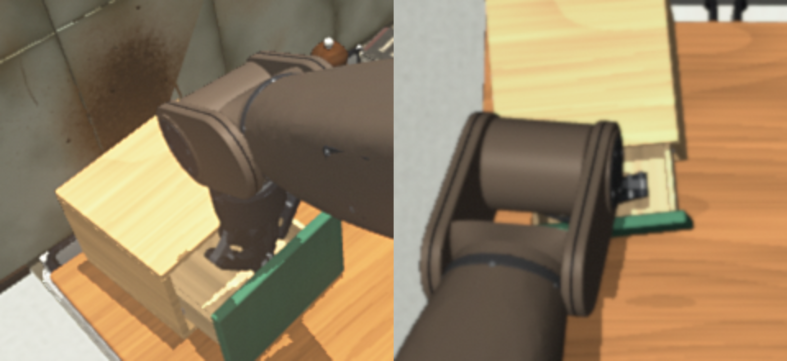

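Request:
{"api": "apply_moves", "payload": {"translation": [[0,0,8],[0,0,14],[0,0,21],[0,0,29],[0,0,37],[0,0,46],[0,0,54],[0,0,62],[0,0,70],[0,0,76],[0,0,80],[0,0,80]], "turn": [0,0,0,0,0,0,0,0,0,0,0,0]}}

```text
time: 13.9
tcp_pos: [0.4595, 0.0548, 0.2754]
tool_rot: [-0.474, -0.524, 0.525, 0.475]
wrist_force: [0.0, 0.3, -0.3]
grip_width: -0.001
```

Run:
```python
from h import *
go([0.586,-0.207,0.20])
print(read_state()["joint_pos"])
```

```text
t 13.9 shift [-273.1  -79.9  -99.3] turn -0.0 radius 0.621
[-1.01226190e-01 -3.45004937e-02  2.18695053e+00  1.94531379e-04
  9.90801197e-01 -1.77308801e+00]
```

Request:
{"api": "apply_moves", "payload": {"translation": [[0,0,-6],[0,-40,-6],[0,-85,-6],[-45,-85,-22],[-90,-85,-38],[-136,-85,-53],[-182,-85,-69],[-228,-85,-85],[-273,-85,-99],[-273,-85,-99]], "turn": [0,0,0,0,0,0,0,0,0,0]}}

```text
time: 15.15
tcp_pos: [0.5871, -0.2099, 0.3601]
tool_rot: [-0.475, -0.524, 0.524, 0.475]
wrist_force: [0.0, 0.9, -0.9]
grip_width: 0.0
```

Request:
{"api": "apply_moves", "payload": {"translation": [[0,0,0],[0,0,0]], "turn": [0,0], "claw": 1}}

```text
time: 15.4
tcp_pos: [0.586, -0.2058, 0.3605]
tool_rot: [-0.473, -0.525, 0.525, 0.474]
wrist_force: [-0.0, 0.4, 0.9]
grip_width: 0.42
```

Run:
```python
from h import *
for n in("side","top"):
    im=imaging.capture(n); c=im[100:400,140:490]; cv2.imwrite(f"pics/p4_{n}.png",c[:,:,::-1])
a=cv2.imread("pics/p4_side.png");b=cv2.imread("pics/p4_top.png");cv2.imwrite("pics/p4.png",cv2.resize(cv2.hconcat([a,b]),None,fx=1.14,fy=1.14))
go([0.586,-0.207,0.076]); print(read_state()["grip_width"])
```

```text
t 15.5 shift [-1.300e+00  1.298e+02  1.000e-01] turn 0.001 radius 0.621
0.5907935654362159
```

View pics/p4.png

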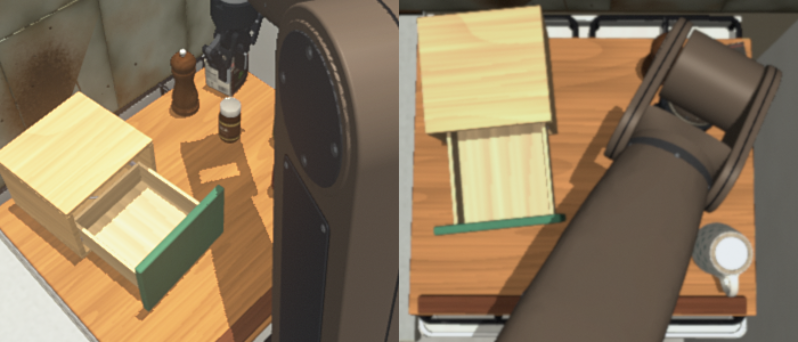

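Run:
```python
from h import *
im=cv2.imread("pics/side0.png")
mk=cv2.inRange(cv2.cvtColor(im,cv2.COLOR_BGR2HSV),(0,0,130),(60,90,255))[180:200,325:360]
ys,xs=np.nonzero(mk);print(xs.min()+325,xs.max()+325,ys.min()+180,ys.max()+180)
for x,y in((.586,-.207),):print(proj("side",[x,y,.11]),proj("side",[x,y,.095]),proj("top",[x,y,.11]))
b=cv2.imread("pics/p4_top.png")[:,:,::-1].copy();g=green(b)
cn=max(cv2.findContours(g,0,1)[0],key=cv2.contourArea);print((cv2.approxPolyDP(cn,1.5,True)[:,0]+[140,100]).tolist())
for u,v in cv2.approxPolyDP(cn,1.5,True)[:,0]+[140,100]: print(ray("top",u,v,.156).round(3))
cv2.imwrite("pics/capz.png",cv2.resize(im[175:240,310:375],None,fx=8,fy=8))
```

```text
333 351 185 199
[343.63834441 191.51248659] [343.49751991 196.37553361] [375.13056408 214.06464537]
[[284, 289], [172, 300], [172, 304], [281, 293]]
[ 0.45  -0.046  0.156]
[0.432 0.143 0.156]
[0.425 0.143 0.156]
[ 0.444 -0.041  0.156]
```

View pics/capz.png

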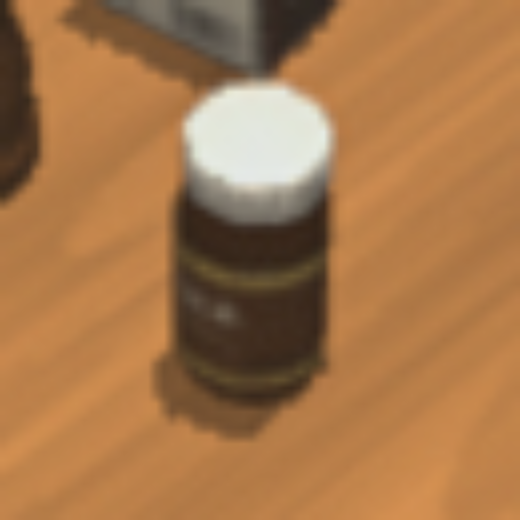

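Request:
{"api": "apply_moves", "payload": {"translation": [[0,0,0],[0,40,-1],[0,80,-1],[0,115,-1],[0,132,-1],[0,132,-1]], "turn": [0,0,0,0,0,0], "claw": 1}}

```text
time: 16.25
tcp_pos: [0.5868, -0.2065, 0.2277]
tool_rot: [-0.473, -0.525, 0.525, 0.475]
wrist_force: [-0.8, 0.3, 0.6]
grip_width: 0.999
```

Run:
```python
from h import *
for n in("side","top"):
    im=imaging.capture(n); c=im[100:400,140:490]; cv2.imwrite(f"pics/p5_{n}.png",c[:,:,::-1])
a=cv2.imread("pics/p5_side.png");cv2.imwrite("pics/p5.png",cv2.resize(a,None,fx=1.6,fy=1.6))
go([0.586,-0.207,0.074]); print(read_state()["grip_width"])
```

```text
t 16.35 shift [0.2 1.3 1.8] turn 0.0 radius 0.621
1.0006735026986144
```

View pics/p5.png

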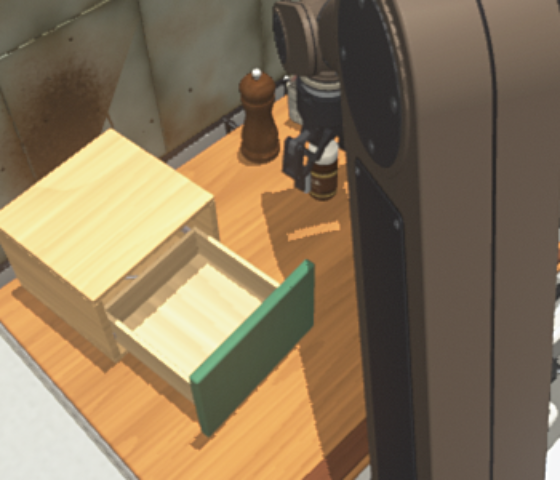

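The fingers straddle the upright jar (its cap is near pixel (325,155) in this view), so I'll close on it.

Request:
{"api": "apply_moves", "payload": {"translation": [[0,0,0],[0,0,0],[0,0,0],[0,0,0],[0,0,0]], "turn": [0,0,0,0,0], "claw": -1}}

```text
time: 16.98
tcp_pos: [0.5877, -0.207, 0.2301]
tool_rot: [0.475, 0.525, -0.524, -0.473]
wrist_force: [0.4, 1.0, 6.5]
grip_width: 0.512
```

Request:
{"api": "apply_moves", "payload": {"translation": [[0,0,0],[0,-10,0],[0,-25,0],[0,-25,0]], "turn": [0,0,0,0]}}

```text
time: 17.48
tcp_pos: [0.5876, -0.2071, 0.2555]
tool_rot: [0.475, 0.525, -0.524, -0.473]
wrist_force: [0.8, 0.3, -1.3]
grip_width: 0.514
```

Run:
```python
from h import *
im=imaging.capture("side"); cv2.imwrite("pics/p6.png",cv2.resize(im[140:260,280:430],None,fx=4,fy=4)[:,:,::-1])
```

```text
(no output)
```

View pics/p6.png

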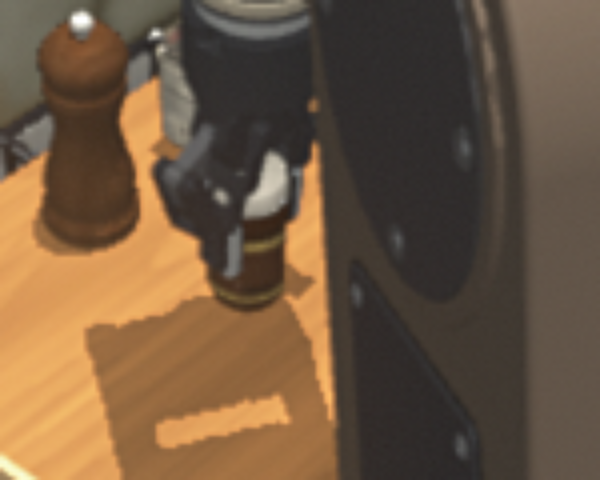

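```bash
python3 -c "
from h import *
go([.516,.060,.255+.135-.155])"
```

```text
t 17.52 shift [ 272.6 -135.7   43.8] turn -0.0 radius 0.519
```

Request:
{"api": "apply_moves", "payload": {"translation": [[0,-30,0],[0,-70,0],[0,-110,0],[0,-136,0],[20,-136,3],[55,-136,9],[95,-136,15],[135,-136,22],[175,-136,28],[215,-136,35],[250,-136,40],[273,-136,44]], "turn": [0,0,0,0,0,0,0,0,0,0,0,0]}}

```text
time: 19.02
tcp_pos: [0.5138, 0.0628, 0.3868]
tool_rot: [-0.472, -0.524, 0.526, 0.475]
wrist_force: [-0.1, 0.5, -1.1]
grip_width: 0.516
```

Run:
```python
from h import *
go([.516,.060,.270-.155])
for n in("side","top"):
    im=imaging.capture(n); c=im[70:370,100:450]; cv2.imwrite(f"pics/p7_{n}.png",c[:,:,::-1])
a=cv2.imread("pics/p7_side.png");b=cv2.imread("pics/p7_top.png");cv2.imwrite("pics/p7.png",cv2.resize(cv2.hconcat([a,b]),None,fx=1.14,fy=1.14))
```

```text
t 19.02 shift [ -3.1 116.8  -2.4] turn 0.002 radius 0.519
```

View pics/p7.png

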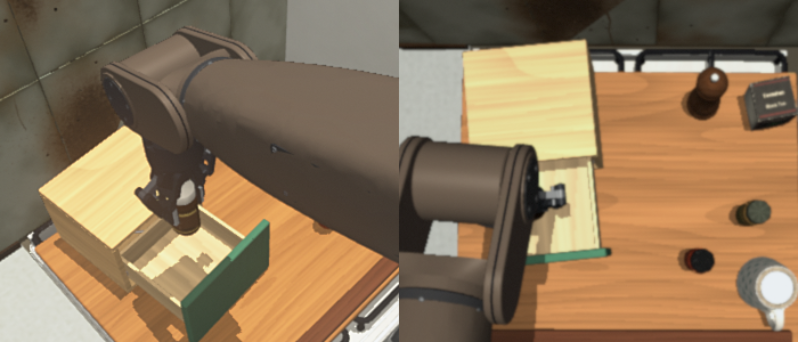

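Request:
{"api": "apply_moves", "payload": {"translation": [[-2,0,-1],[-2,35,-1],[-2,70,-1],[-2,100,-1],[-2,115,-1],[-2,115,-1],[-2,115,-1]], "turn": [0,0,0,0,0,0,0]}}

```text
time: 20.0
tcp_pos: [0.5177, 0.0582, 0.2761]
tool_rot: [0.475, 0.525, -0.524, -0.473]
wrist_force: [1.1, -0.0, -1.1]
grip_width: 0.516
```

Run:
```python
from h import *
go([.516,.060,.260-.155])
for n in("side","top"):
    im=imaging.capture(n); c=im[120:370,130:330]; cv2.imwrite(f"pics/p8_{n}.png",c[:,:,::-1])
a=cv2.imread("pics/p8_side.png");b=cv2.imread("pics/p8_top.png");cv2.imwrite("pics/p8.png",cv2.resize(cv2.hconcat([a,b]),None,fx=2,fy=2))
```

```text
t 20.0 shift [ 2.  16.1  1.5] turn -0.0 radius 0.519
```

View pics/p8.png

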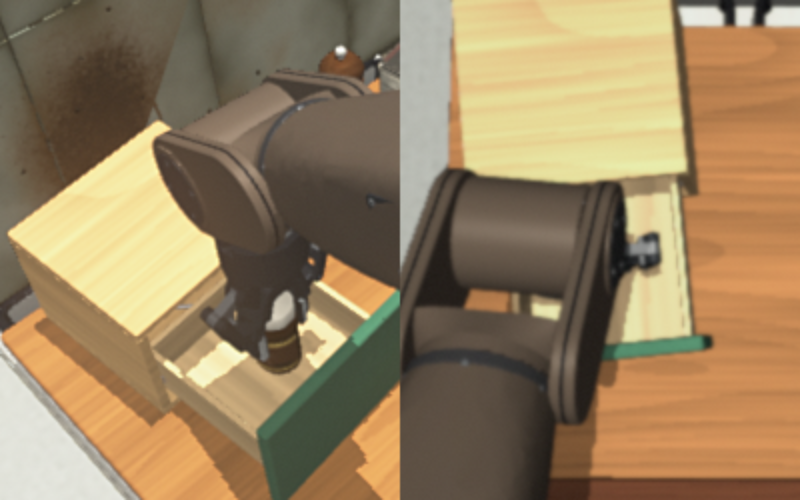

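Request:
{"api": "apply_moves", "payload": {"translation": [[0,5,0],[0,9,0],[0,12,0],[0,12,0]], "turn": [0,0,0,0]}}

```text
time: 20.6
tcp_pos: [0.5168, 0.0585, 0.2622]
tool_rot: [-0.474, -0.524, 0.525, 0.474]
wrist_force: [-0.7, -0.2, -2.1]
grip_width: 0.516
```

Request:
{"api": "apply_moves", "payload": {"translation": [[0,1,0],[0,2,0],[0,2,0]], "turn": [0,0,0]}}

```text
time: 20.98
tcp_pos: [0.517, 0.0585, 0.2607]
tool_rot: [-0.474, -0.525, 0.525, 0.474]
wrist_force: [0.3, -0.6, -1.9]
grip_width: 0.511
```

Request:
{"api": "apply_moves", "payload": {"translation": [[0,1,0],[0,2,0],[0,2,0]], "turn": [0,0,0]}}

```text
time: 21.35
tcp_pos: [0.5171, 0.0585, 0.2591]
tool_rot: [0.474, 0.525, -0.525, -0.474]
wrist_force: [0.4, -0.1, 0.3]
grip_width: 0.515
```

Request:
{"api": "apply_moves", "payload": {"translation": [[0,1,0],[0,1,0]], "turn": [0,0]}}

```text
time: 21.6
tcp_pos: [0.5176, 0.0585, 0.2591]
tool_rot: [0.475, 0.525, -0.524, -0.473]
wrist_force: [-1.2, 0.9, 5.1]
grip_width: 0.511
```

Request:
{"api": "apply_moves", "payload": {"translation": [[0,0,0],[0,0,0],[0,0,0],[0,0,0]], "turn": [0,0,0,0], "claw": 0.6}}

```text
time: 22.1
tcp_pos: [0.5169, 0.0584, 0.2575]
tool_rot: [-0.474, -0.525, 0.525, 0.474]
wrist_force: [-0.8, 0.3, 0.4]
grip_width: 0.801
```

Lift straight up and look.

Request:
{"api": "apply_moves", "payload": {"translation": [[0,-15,0],[0,-45,0],[0,-85,0],[0,-120,0],[0,-120,0]], "turn": [0,0,0,0,0]}}

```text
time: 22.72
tcp_pos: [0.5178, 0.0584, 0.3827]
tool_rot: [0.477, 0.527, -0.523, -0.471]
wrist_force: [0.5, 0.1, 1.0]
grip_width: 0.798
```

Run:
```python
from h import *
for n in("side","top"):
    im=imaging.capture(n); c=im[120:370,130:330]; cv2.imwrite(f"pics/p9_{n}.png",c[:,:,::-1])
a=cv2.imread("pics/p9_side.png");b=cv2.imread("pics/p9_top.png");cv2.imwrite("pics/p9.png",cv2.resize(cv2.hconcat([a,b]),None,fx=2,fy=2))
p=FACE-EX*(.108+.026);go([p[0],p[1],.38-.155])
```

```text
t 22.82 shift [  1.4  -1.9 108. ] turn -0.0 radius 0.412
```

View pics/p9.png

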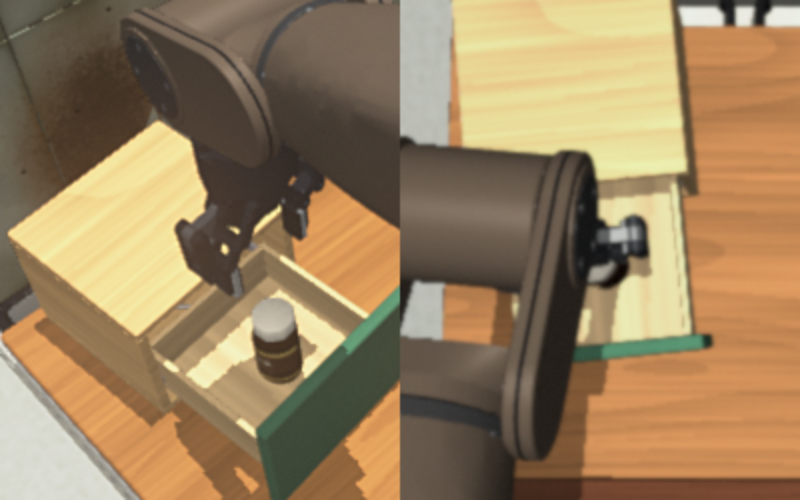

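Run:
```python
import numpy as np
from h import *
s=read_state();D=[(.24758,.62769,.4033,1.57820),(.5085,.058,.4044,1.97232),(.4595,.0548,.2754,2.18695)]
p=s["tcp_pos"];D.append((*p,s["joint_pos"][2]))
# R2+z2+2zk+k2 = A+B cos
M=[];y=[]
for a,b,z,q in D: M.append([1,np.cos(q),-2*z]);y.append(a*a+b*b-.101**2+z*z)
c,res,_,_=np.linalg.lstsq(np.array(M),np.array(y),rcond=None);print(c,res)
for off in(0,.05):
  P=FACE-EX*(.108+.024)+EY*off
  for z in(.275,.3,.36):print(off,z,np.arccos((P[0]**2+P[1]**2-.101**2+z*z+2*z*c[2]-c[0])/c[1]))
```

```text
[ 0.48212568  0.50296861 -0.16034587] [3.11708849e-09]
0 0.275 2.295459935603272
0 0.3 2.278700903633475
0 0.36 2.226562377737974
0.05 0.275 2.2869000236454986
0.05 0.3 2.2702634731016196
0.05 0.36 2.2184706966715284
```

Request:
{"api": "apply_moves", "payload": {"translation": [[0,0,20],[0,0,45],[0,0,70],[0,0,92],[0,0,106],[0,0,106]], "turn": [0,0,0,0,0,0], "claw": -1}}

```text
time: 23.58
tcp_pos: [0.4106, 0.0478, 0.3761]
tool_rot: [-0.473, -0.524, 0.525, 0.475]
wrist_force: [0.9, 0.6, -0.4]
grip_width: -0.002
```

Run:
```python
from h import *
p=FACE-EX*(.108+.024);go([p[0],p[1],.274-.155]);print(read_state()["joint_pos"],read_state()["grip_width"])
for n in("side","top"):
    im=imaging.capture(n); c=im[120:370,130:330]; cv2.imwrite(f"pics/pa_{n}.png",c[:,:,::-1])
a=cv2.imread("pics/pa_side.png");b=cv2.imread("pics/pa_top.png");cv2.imwrite("pics/pa.png",cv2.resize(cv2.hconcat([a,b]),None,fx=2,fy=2))
```

```text
t 23.57 shift [  1.2 102.1  -1. ] turn -0.0 radius 0.414
[-1.30737172e-01 -3.01157816e-01  2.21382245e+00  2.11550227e-05
  1.23161104e+00 -1.80240856e+00] -0.0020044003014180424
```

View pics/pa.png

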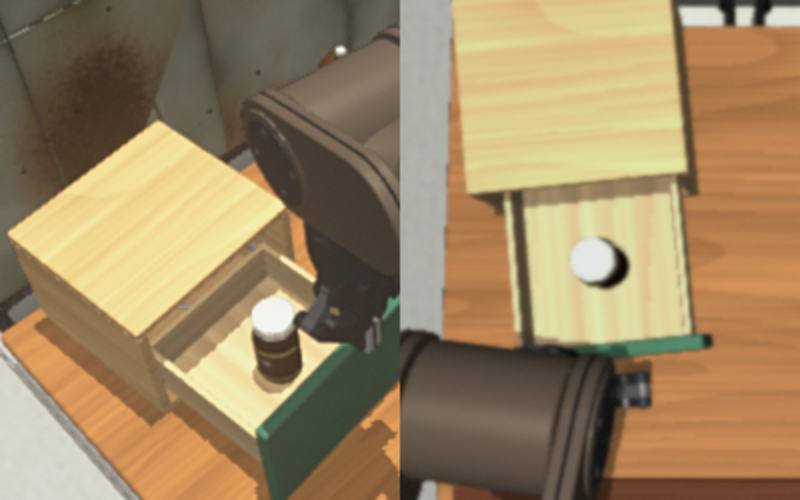

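Request:
{"api": "apply_moves", "payload": {"translation": [[0,30,0],[0,60,0],[0,85,0],[0,102,0],[0,102,0]], "turn": [0,0,0,0,0]}}

```text
time: 24.3
tcp_pos: [0.4113, 0.0478, 0.274]
tool_rot: [-0.473, -0.524, 0.526, 0.475]
wrist_force: [0.2, 0.3, 0.3]
grip_width: -0.002
```

Request:
{"api": "apply_moves", "payload": {"translation": [[0,0,-4],[0,0,-8],[0,0,-11],[0,0,-14],[0,0,-17],[0,0,-21],[0,0,-25],[0,0,-30],[0,0,-35],[0,0,-40],[0,0,-45],[0,0,-50]], "turn": [0,0,0,0,0,0,0,0,0,0,0,0]}}

```text
time: 25.8
tcp_pos: [0.4616, 0.0529, 0.2757]
tool_rot: [-0.474, -0.525, 0.525, 0.474]
wrist_force: [-0.9, 0.4, -0.1]
grip_width: -0.004
```

Request:
{"api": "apply_moves", "payload": {"translation": [[0,0,-5],[0,0,-10],[0,0,-15],[0,0,-20],[0,0,-25],[0,0,-30],[0,0,-35],[0,0,-40],[0,0,-45],[0,0,-50],[0,0,-55],[0,0,-59]], "turn": [0,0,0,0,0,0,0,0,0,0,0,0]}}

```text
time: 27.3
tcp_pos: [0.5193, 0.0589, 0.2754]
tool_rot: [-0.472, -0.524, 0.526, 0.475]
wrist_force: [-8.1, 0.3, 4.7]
grip_width: -0.003
```

Run:
```python
from h import *
for n in("side","top"):
    im=imaging.capture(n); c=im[120:370,130:330]; cv2.imwrite(f"pics/pb_{n}.png",c[:,:,::-1])
a=cv2.imread("pics/pb_side.png");b=cv2.imread("pics/pb_top.png");cv2.imwrite("pics/pb.png",cv2.resize(cv2.hconcat([a,b]),None,fx=2,fy=2))
```

```text
(no output)
```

View pics/pb.png

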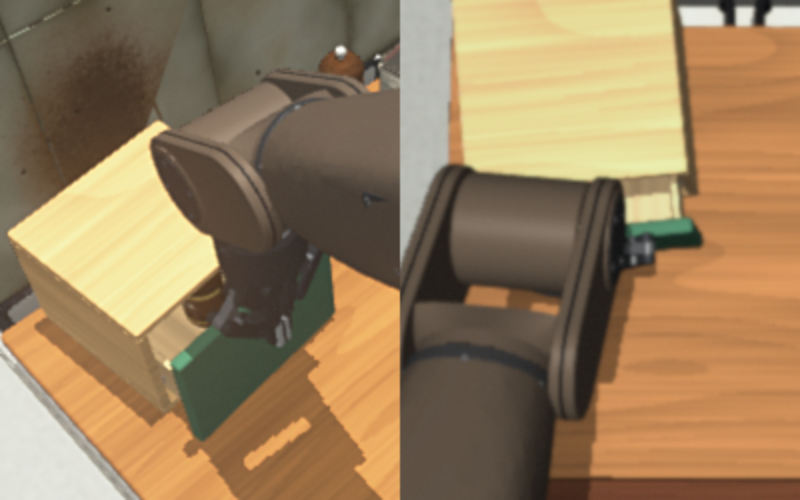

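Request:
{"api": "apply_moves", "payload": {"translation": [[0,0,-2],[0,0,-4],[0,0,-6],[0,0,-8],[0,0,-10],[0,0,-12],[0,0,-14],[0,0,-16],[0,0,-18],[0,0,-20],[0,0,-22],[0,0,-22]], "turn": [0,0,0,0,0,0,0,0,0,0,0,0]}}

```text
time: 28.9
tcp_pos: [0.5409, 0.0612, 0.2751]
tool_rot: [-0.472, -0.523, 0.526, 0.475]
wrist_force: [-8.1, 1.2, 2.9]
grip_width: 0.001
```

Request:
{"api": "apply_moves", "payload": {"translation": [[0,0,-1],[0,0,-2],[0,0,-3],[0,0,-4],[0,0,-4]], "turn": [0,0,0,0,0]}}

```text
time: 29.52
tcp_pos: [0.5446, 0.0616, 0.275]
tool_rot: [-0.472, -0.523, 0.527, 0.476]
wrist_force: [-8.9, -0.5, 4.2]
grip_width: -0.002
```

Request:
{"api": "apply_moves", "payload": {"translation": [[0,0,-1],[0,0,-2],[0,0,-2]], "turn": [0,0,0]}}

```text
time: 29.9
tcp_pos: [0.5465, 0.0618, 0.2749]
tool_rot: [-0.472, -0.523, 0.527, 0.476]
wrist_force: [-10.0, 1.4, 3.0]
grip_width: -0.004
```

Request:
{"api": "apply_moves", "payload": {"translation": [[0,0,-1],[0,0,-2],[0,0,-2]], "turn": [0,0,0]}}

```text
time: 30.28
tcp_pos: [0.5485, 0.0621, 0.2749]
tool_rot: [-0.472, -0.523, 0.527, 0.476]
wrist_force: [-9.5, 0.1, 4.1]
grip_width: 0.003
```

Request:
{"api": "apply_moves", "payload": {"translation": [[0,0,-0.5],[0,0,-1],[0,0,-1]], "turn": [0,0,0]}}

```text
time: 30.65
tcp_pos: [0.5494, 0.0622, 0.2749]
tool_rot: [-0.471, -0.523, 0.527, 0.476]
wrist_force: [-11.0, 0.5, 3.8]
grip_width: 0.004
```

Request:
{"api": "apply_moves", "payload": {"translation": [[0,0,-0.5],[0,0,-1],[0,0,-1]], "turn": [0,0,0]}}

```text
time: 31.02
tcp_pos: [0.55, 0.0622, 0.2749]
tool_rot: [-0.471, -0.522, 0.528, 0.476]
wrist_force: [-12.5, -0.9, 6.2]
grip_width: 0.002
```

Request:
{"api": "apply_moves", "payload": {"translation": [[0,0,-0.5],[0,0,-1],[0,0,-1]], "turn": [0,0,0]}}

```text
time: 31.4
tcp_pos: [0.5506, 0.0624, 0.2745]
tool_rot: [-0.47, -0.522, 0.528, 0.477]
wrist_force: [-15.5, -1.2, 5.9]
grip_width: -0.0
```

Request:
{"api": "apply_moves", "payload": {"translation": [[0,0,-0.5],[0,0,-1],[0,0,-1]], "turn": [0,0,0]}}

```text
time: 31.78
tcp_pos: [0.5511, 0.0624, 0.2743]
tool_rot: [-0.47, -0.521, 0.529, 0.477]
wrist_force: [-17.2, -0.9, 7.2]
grip_width: -0.004
```

Request:
{"api": "apply_moves", "payload": {"translation": [[0,0,-0.5],[0,0,-1],[0,0,-1]], "turn": [0,0,0]}}

```text
time: 32.15
tcp_pos: [0.5517, 0.0625, 0.2741]
tool_rot: [-0.469, -0.521, 0.529, 0.478]
wrist_force: [-19.6, -0.1, 8.8]
grip_width: -0.0
```

Request:
{"api": "apply_moves", "payload": {"translation": [[0,0,3],[0,0,7],[0,0,11],[0,0,15],[0,0,19],[0,0,23],[0,0,28],[0,0,36],[0,0,50],[0,0,65],[0,0,80],[0,0,90]], "turn": [0,0,0,0,0,0,0,0,0,0,0,0]}}

```text
time: 33.65
tcp_pos: [0.464, 0.0531, 0.2757]
tool_rot: [0.474, 0.525, -0.525, -0.474]
wrist_force: [-0.1, 0.2, -0.4]
grip_width: -0.004
```

Run:
```python
from h import *
for n in("side","top"):
    im=imaging.capture(n); c=im[120:370,130:330]; cv2.imwrite(f"pics/pc_{n}.png",c[:,:,::-1])
a=cv2.imread("pics/pc_side.png");b=cv2.imread("pics/pc_top.png");cv2.imwrite("pics/pc.png",cv2.resize(cv2.hconcat([a,b]),None,fx=2,fy=2))
```

```text
(no output)
```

View pics/pc.png

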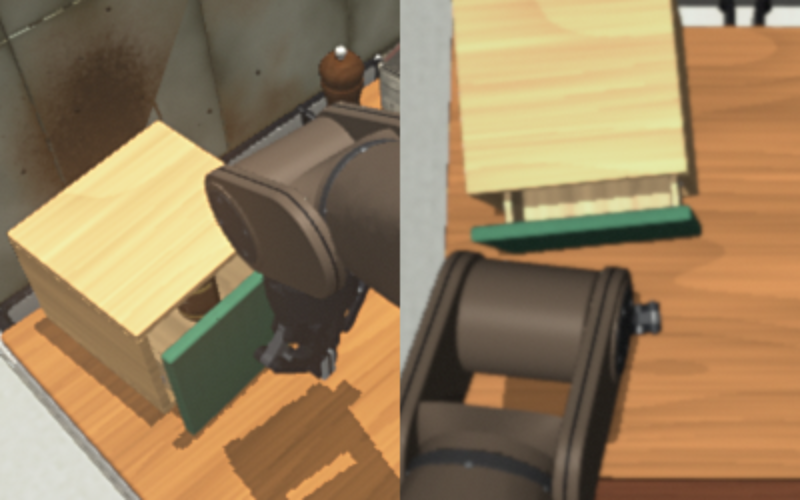

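The drawer has latched at its original position. I'll raise the arm clear and do a full check.

Request:
{"api": "apply_moves", "payload": {"translation": [[0,-30,0],[0,-75,0],[0,-120,0],[30,-130,-10],[70,-130,-20],[115,-130,-30],[160,-130,-40],[205,-130,-50],[250,-130,-60],[280,-130,-65],[280,-130,-65]], "turn": [0,0,0,0,0,0,0,0,0,0,0]}}

```text
time: 35.12
tcp_pos: [0.5016, 0.3401, 0.4054]
tool_rot: [0.473, 0.525, -0.525, -0.473]
wrist_force: [-0.2, -0.1, -1.0]
grip_width: 0.001
```

Run:
```python
from h import *
I={}
for n in("side","top"):
    im=imaging.capture(n); cv2.imwrite(f"pics/f_{n}.png",im[:,:,::-1]); I[n]=im
a=cv2.imread("pics/f_side.png")[110:410,110:510];b=cv2.imread("pics/f_top.png")[90:390,140:540];cv2.imwrite("pics/f.png",cv2.hconcat([a,b]))
cn=max(cv2.findContours(green(I["top"]),0,1)[0],key=cv2.contourArea);print(cv2.approxPolyDP(cn,2,True)[:,0].tolist())
d=cv2.absdiff(I["top"],cv2.cvtColor(cv2.imread("pics/top0.png"),cv2.COLOR_BGR2RGB)).max(2)
for nm,(x0,x1,y0,y1) in dict(mill=(352,392,122,178),tea=(400,450,135,185),cumin=(392,430,240,272),papr=(348,380,284,314),mug=(393,452,294,362)).items(): print(nm,d[y0:y1,x0:x1].max(),d[y0:y1,x0:x1].mean().round(2))
print(read_state()["time"])
```

```text
[[278, 232], [273, 224], [168, 234], [167, 239], [183, 244], [275, 236]]
mill 48 3.18
tea 7 1.21
cumin 6 1.21
papr 7 1.54
mug 4 0.99
35.225
```

View pics/f.png

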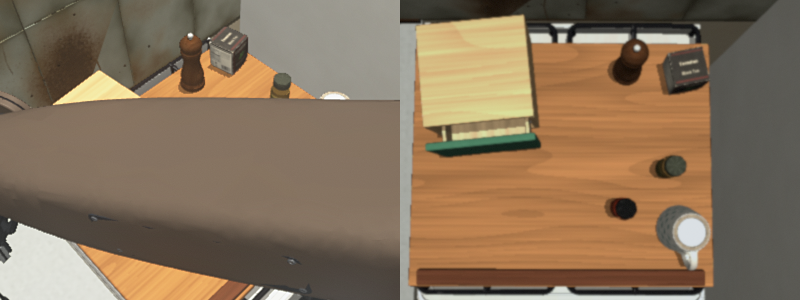

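Run:
```python
import cv2
a=cv2.imread("pics/top0.png")[118:188,345:400];b=cv2.imread("pics/f_top.png")[118:188,345:400]
d=cv2.convertScaleAbs(cv2.absdiff(a,b),alpha=4)
cv2.imwrite("pics/mill.png",cv2.resize(cv2.hconcat([a,b,d]),None,fx=4,fy=4))
s=cv2.imread("pics/pc_side.png")[100:220,0:150];cv2.imwrite("pics/jarin.png",cv2.resize(s,None,fx=5,fy=5,interpolation=cv2.INTER_CUBIC))
```

```text
(no output)
```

View pics/mill.png

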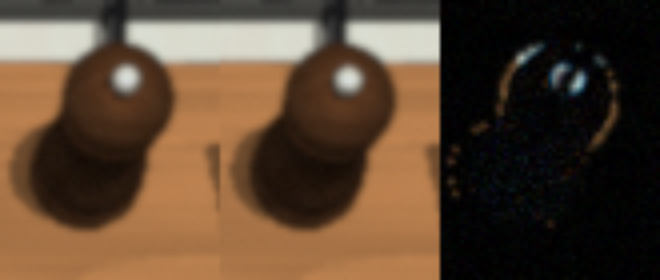

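View pics/jarin.png

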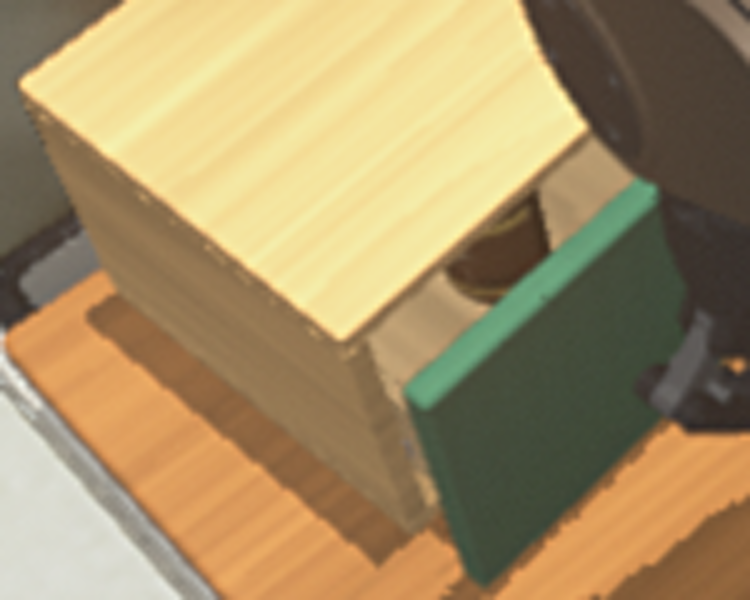

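```bash
python3 -c "
from cell import sign_off,read_state
print(read_state()['time'],sign_off())"
```

```text
the job is handed in; nothing more can be done
35.225 None
```

The coffee jar is standing upright inside the green-fronted drawer, the drawer is latched shut, and I handed the job in at 35.2 s.

- **Opening:** I pressed the front in about 21 mm, reading at most 19.6 N along the press, and the touch latch let go. I then drew the drawer out to about 0.108 m from behind the panel.
- **Placing:** I gripped the jar round its body, lowered it until the wrist force showed it touching the drawer floor (about 5 N at the last step), and released it there.
- **Closing:** I pushed the front back in, again to 19.6 N, until the latch caught, and took the hand away.

**Last checks:**
- **Drawer:** The green panel is within about a pixel of its starting position in the top view, and stayed there after the arm had moved clear.
- **Jar:** The side view after closing shows it upright through the gap behind the panel. Only its lower part is visible there.
- **Bystanders:** The tea box, cumin, paprika and mug are unchanged in the top view. The pepper mill's head shows a difference of less than a pixel (about 0.5 mm), with its base unmoved. I did not look into the cause, and the mill is standing normally.
- **View limit:** In the final side picture the arm hid most of the work surface, so the last position checks rest on the top view.

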